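# Line up the clay pots by size on the staging plank

### The job

Line up the four empty clay pots on the plank in order of size, one standing upright in the middle of each round pad: the smallest on the pad at the end with the white label, each next one larger than the one before, the largest at the far end. Do not tip a pot over, and leave the potted seedling standing where it is.

Things in the scene. Friction and masses are not known exactly. Their poses are not given: they have to be found in the camera images.
- pot_tiny: smallest of the four empty terracotta flower pots, round, open at the top, standing upright on the bench: 38 mm across its rim and 42 mm high; the top 16 mm are a straight-sided collar of the full 38 mm (wall 4.5 mm), below it the pot is narrower and tapers to 27 mm at the foot. Origin: centre of its underside; z up, about which it may be turned anyhow
- pot_small: second smallest of the four empty terracotta flower pots, round, open at the top, standing upright on the bench: 47 mm across its rim and 51 mm high; the top 17 mm are a straight-sided collar of the full 47 mm (wall 4.5 mm), below it the pot is narrower and tapers to 33 mm at the foot. Origin: centre of its underside; z up, about which it may be turned anyhow
- pot_medium: second largest of the four empty terracotta flower pots, round, open at the top, standing upright on the bench: 56 mm across its rim and 61 mm high; the top 18 mm are a straight-sided collar of the full 56 mm (wall 4.5 mm), below it the pot is narrower and tapers to 39 mm at the foot. Origin: centre of its underside; z up, about which it may be turned anyhow
- pot_large: largest of the four empty terracotta flower pots, round, open at the top, standing upright on the bench: 65 mm across its rim and 72 mm high; the top 20 mm are a straight-sided collar of the full 65 mm (wall 4.5 mm), below it the pot is narrower and tapers to 46 mm at the foot. Origin: centre of its underside; z up, about which it may be turned anyhow
- place_a: one of four equal round black rubber pads in a row, 100 mm apart centre to centre, on a pale wooden plank (fixed, 480 x 90 mm, 20 mm thick, lying across in front of the robot): the one at the robot's right-hand (-y) end. 70 mm across, 3 mm thick. Origin: centre of its underside, on the plank's top 20 mm above the bench (so pots stand 23 mm above the bench); its y axis runs along the row to the robot's left, x across the plank, away from the robot
- place_b: one of four equal round black rubber pads in a row, 100 mm apart centre to centre, on a pale wooden plank (fixed, 480 x 90 mm, 20 mm thick, lying across in front of the robot): the one second from the robot's right. 70 mm across, 3 mm thick. Origin: centre of its underside, on the plank's top 20 mm above the bench (so pots stand 23 mm above the bench); its y axis runs along the row to the robot's left, x across the plank, away from the robot
- place_c: one of four equal round black rubber pads in a row, 100 mm apart centre to centre, on a pale wooden plank (fixed, 480 x 90 mm, 20 mm thick, lying across in front of the robot): the one second from the robot's left. 70 mm across, 3 mm thick. Origin: centre of its underside, on the plank's top 20 mm above the bench (so pots stand 23 mm above the bench); its y axis runs along the row to the robot's left, x across the plank, away from the robot
- place_d: one of four equal round black rubber pads in a row, 100 mm apart centre to centre, on a pale wooden plank (fixed, 480 x 90 mm, 20 mm thick, lying across in front of the robot): the one at the robot's left-hand (+y) end. 70 mm across, 3 mm thick. Origin: centre of its underside, on the plank's top 20 mm above the bench (so pots stand 23 mm above the bench); its y axis runs along the row to the robot's left, x across the plank, away from the robot
- label: white plastic plant label, fixed upright on the plank at one of its two ends, 66 mm beyond the centre of the end pad: a 12 mm square post with a slanted 34 mm square head, 64 mm high over all. It marks the end for the smallest pot; at the plank's other end there is only a flat steel bolt head 26 mm across and 9 mm high. Origin: centre of its foot, on the plank's top
- seedling: young plant in a black plastic pot, loose, standing among the clay pots: pot 52 mm across and 52 mm high, green leaves out to 27 mm from its axis and up to about 105 mm high. To be left alone. Origin: centre of its underside
Not all that is in view belongs to the job. What is shaped like the pot_small but red or turquoise is not meant.

How it is judged:
By the outcome, as a careful person would: the job done as asked, in the order asked, and still so for the second after the job is handed in, with the robot touching nothing.
It also fails if it takes over 104 s, if anything falls off the work surface, if the arm or the gripper's body presses on something with over 40 N, if the wrist force passes 120 N, or if a joint passes its speed limit or range.

### The arm

A 6-joint arm with a two-finger parallel gripper is mounted at the origin on the work surface. World frame = base frame: x ahead of the robot, y to its left, z up, the work surface at z = 0. Lengths are in m, angles in rad, forces in N, time in s.
With the tool pointing down it reaches from about 0.275 to 0.75 m from the base axis. Payload 10.2 kg.
Tool frame: the origin (TCP) lies at the very end of the fingers, on their centre line; the grasp point (between the pads) lies 19 mm behind it; z points along the fingers, y is the line along which they close (so a half turn about z gives the same grasp; the last joint's range is limited). The gripper opens to 85 mm and grips with 20 to 120 N. Pads are 22 mm wide; open, the fingers measure 114 mm over their backs; the gripper's body (76 mm by 85 mm) begins 54 mm behind the grasp point. The pads swing forward as they close: fully open they stand 13 mm farther back than shut.
Start: joints at [-1.428, 0.313, 1.498, -0, 1.331, -0.223], TCP at [0.188, -0.49, 0.231] pointing down, gripper open.
Joint ranges: [-2.94, 2.94], [-0.97, 2.17], [0.19, 2.56], [-1.23, 4.37], [0.02, 3.11], [-2.88, 2.88]. Speed limits (rad/s): [2.39, 2.39, 3.01, 3.14, 3.14, 3.14].

### API

Orientations are given as a 3x3 rotation matrix whose columns are the frame's x, y, z axes.
In Python, from workcell import env gives the robot as it stands.
- The arm moves only by the tool jog_arm, never from a script. Its arguments are lists of equal length, an entry for each row: "rot": the turn, a rotation vector about the world's x, y, z in rad, a list of three; "travel": the shift along the world's x, y, z in m, a list of three; "claw": the finger opening in m, from 0 to 0.0854. In form: {"rot": [[ax, ay, az], ...], "travel": [[dx, dy, dz], ...], "claw": [claw, ...]}. A call has exactly 8 rows; each row shifts and turns the commanded pose from where the row before left it; what a row does not reach is not made up. A row lasts 1/10 s, in which the tool goes at most 50 mm and 8.59 degrees, less where a joint would pass 70% of its speed; a pose out of reach is approached as far as the arm can. A call with a gripper value outside its range is refused whole. The fingers move at their own pace and stop on an object; "grip_force" is the grip in N (left out, the last holds). Time passes only in rows, so rows that do not move let the fingers close, or fill a call up. It gives the time, the measured TCP pose, the force, the opening and the grip force at its end, in the units of the state.
- env.get_obs(): the state, without advancing time (a new reading comes with each control period).
- env.capture(name): name is "scene" or "top"; returns a dict with "pixels" (420x560x3 uint8, red, green, blue), "camera_matrix" (3x3 intrinsics, pixels), "xyz" and "attitude" of the camera in the world. Camera axes: x right, y up, looking along -z (the intrinsics and any distortion apply to the point x, -y, -z); pixel columns grow to the right and rows downward; lengths in m; the calibration is good to about 2 mm. A picture is of the moment at which its call begins. There is no depth.
- env.close_job(): hands the job in; it is judged then, once.
The state is a dict: "clock": time; "joint_positions": joint angles; "joint_vel": joint speeds; "effort": joint torques, N m; "tool_pos": TCP position; "tool_rot": TCP orientation; "ft_force": force on the tool from outside, world axes, zero at the start; "torque": the same for the moment, N m; "finger_gap": finger opening in m; "grasp_force": force on a finger pad.
Only numpy, scipy, OpenCV 4.12 (cv2) and the standard library are available. Lean on these libraries where they do the work, as an engineer would, in place of code of your own. Each camera call takes 0.05 s, during which the arm holds its last target. There are 200 camera calls.

## Working session

There is one attempt and no reset: what is moved stays moved. The work goes in short steps, Python scripts to look and compute and a tool call to move; the robot and the scene stay as the last step left them, time stands still between calls to the robot, and variables do not carry over. Pictures are saved under pics/ and viewed, at most 14 in all, crops included, and the job is handed in when it is done.

Besides the shell and the picture viewer there is one more tool, called by a JSON object that holds its "fn" and its "kwargs", one argument or row to a line. jog_arm: Moves the arm, as the interface text tells. Its arguments: {"type":"object","properties":{"rot":{"type":"array","items":{"type":"array","items":{"type":"number"}}},"travel":{"type":"array","items":{"type":"array","items":{"type":"number"}}},"claw":{"type":"array","items":{"type":"number"}},"grip_force":{"type":"number"}},"required":["rot","travel","claw"]}

```bash
mkdir -p pics; cat > h.py <<'E'
import numpy as np, cv2
from workcell import env
def cap(n,fn=None):
    c=env.capture(n)
    if fn: cv2.imwrite('pics/'+fn+'.png',c['pixels'][:,:,::-1])
    return c
def ray(c,u,v,z):
    K=np.array(c['camera_matrix']);d=np.linalg.inv(K)@[u,v,1];d=np.array(c['attitude'])@(d*[1,-1,-1])
    o=np.array(c['xyz']);return (o+d*(z-o[2])/d[2])[:2]
E
python3 - <<'E'
from h import *
for n in('top','scene'):
    c=cap(n,n+'1'); print({k:np.round(v,3).tolist() for k,v in c.items() if k!='pixels'}, c.keys())
print(env.get_obs())
E
```

```text
{'camera_matrix': [[456.823, 0.0, 282.442], [0.0, 456.823, 213.749], [0.0, 0.0, 1.0]], 'xyz': [0.448, 0.011, 1.026], 'attitude': [[-0.019, 0.998, -0.065], [-1.0, -0.019, -0.003], [-0.005, 0.065, 0.998]]} dict_keys(['pixels', 'camera_matrix', 'xyz', 'attitude'])
{'camera_matrix': [[522.009, 0.0, 280.799], [0.0, 522.009, 207.867], [0.0, 0.0, 1.0]], 'xyz': [0.848, -0.519, 0.816], 'attitude': [[0.834, -0.424, 0.353], [0.552, 0.629, -0.548], [0.01, 0.651, 0.759]]} dict_keys(['pixels', 'camera_matrix', 'xyz', 'attitude'])
{'clock': 0.1, 'joint_positions': array([-1.42841170e+00,  3.13408190e-01,  1.49832503e+00,  1.52981250e-05,
        1.33098361e+00, -2.23407074e-01]), 'joint_vel': array([ 0.00090363, -0.00195305, -0.00030706,  0.00091396, -0.00156083,
        0.00194826]), 'effort': array([ 1.83694188e-03, -4.12904513e+01, -2.60142803e+01, -2.72365742e-04,
        3.00973908e-03,  3.61808802e-06]), 'tool_pos': array([ 0.1877447 , -0.49005671,  0.23079864]), 'tool_rot': array([[ 9.33842194e-01,  3.57685246e-01, -1.44814542e-04],
       [ 3.57685178e-01, -9.33841566e-01,  1.11490446e-03],
       [ 2.63551036e-04, -1.09294284e-03, -9.99999368e-01]]), 'ft_force': array([ 0.30408165, -0.19246423, -0.08954101]), 'torque': array([ 0.01125754,  0.00679278, -0.03253698]), 'grasp_force': 0.0, 'finger_gap': 0.08507931646995397}
```

View pics/top1.png

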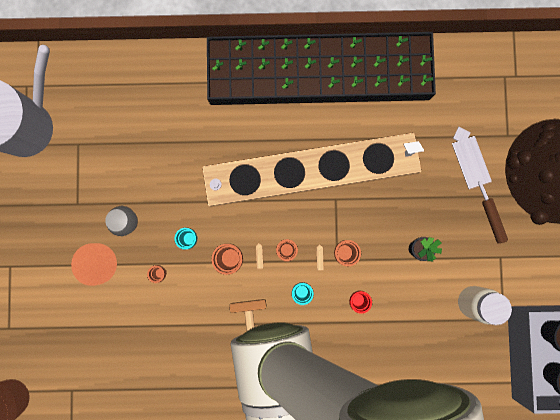

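View pics/scene1.png

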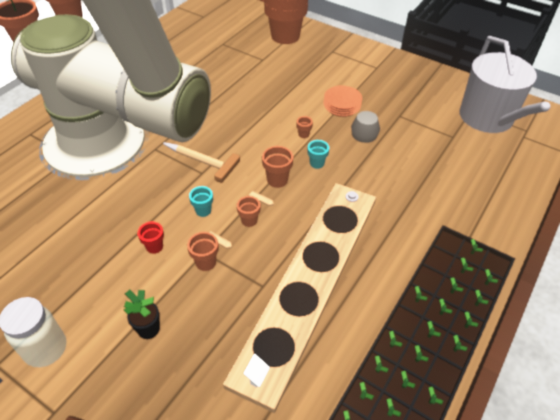

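The top view shows the white label at the right-hand (-y) end (413,148), so the order is a=tiny, b=small, c=medium, d=large. Pads are at a(378,158), b(334,165), c(289,172) and d(245,180). Pots are at tiny(157,274), large(227,258), small(287,250) and medium(347,253), and the seedling is at (425,249). The scene view agrees with this.

```bash
cat >> h.py <<'E'
Hs=dict(tiny=(42,16,38),small=(51,17,47),medium=(61,18,56),large=(72,20,65))
def blob(m,u,v):
    cs,_=cv2.findContours(m.astype(np.uint8),cv2.RETR_EXTERNAL,cv2.CHAIN_APPROX_NONE)
    cs=[c for c in cs if cv2.contourArea(c)>60]
    return min(cs,key=lambda c:np.hypot(*(c[:,0].mean(0)-[u,v])))
def pots(c,guess,z0=0):
    hsv=cv2.cvtColor(c['pixels'],cv2.COLOR_RGB2HSV)
    m=((hsv[...,0]<11)|(hsv[...,0]>174))&(hsv[...,1]>105)
    for n,(u,v) in guess.items():
        h,col,D=Hs[n];k=blob(m,u,v);(x,y),r=cv2.minEnclosingCircle(k)
        pts=np.array([ray(c,*q,z0+(h-3)/1000) for q in k[:,0].astype(float)])
        (X,Y),R=cv2.minEnclosingCircle((pts*1000).astype(np.float32))
        a=cv2.contourArea((pts*1000).astype(np.float32))
        print(n,'px',round(x),round(y),'xy',round(X),round(Y),'diam',round(2*R,1),'areadiam',round(2*(a/np.pi)**.5,1),'nominal',D)
def pads(c):
    g=cv2.cvtColor(c['pixels'],cv2.COLOR_RGB2GRAY);P=[]
    for u,v in((378,158),(334,165),(289,172),(245,180)):
        k=blob(g<60,u,v);e=cv2.fitEllipse(k);P.append(ray(c,*e[0],.023)*1000)
    return np.array(P)
E
python3 - <<'E'
from h import *
c=cap('top')
pots(c,dict(tiny=(157,274),large=(227,258),small=(287,250),medium=(347,253)))
P=pads(c);print(P.round(1),np.diff(P,axis=0).round(1))
# cross-check in scene
s=cap('scene');g=cv2.cvtColor(s['pixels'],cv2.COLOR_RGB2GRAY)
for u,v in((274,347),(298,298),(321,257),(340,219)):
    e=cv2.fitEllipse(blob(g<60,u,v));print('scene pad',(ray(s,*e[0],.023)*1000).round(1))
pots(s,dict(tiny=(304,127),large=(277,166),small=(248,210),medium=(203,250)))
print('seedling',(ray(c,422,249,.05)*1000).round(),'stick',(ray(c,320,258,.0)*1000).round(),(ray(c,260,257,.0)*1000).round())
E
```

```text
tiny px 156 274 xy 390 288 diam 41.2 areadiam 36.7 nominal 38
large px 226 258 xy 419 133 diam 65.3 areadiam 62.6 nominal 65
small px 287 250 xy 435 7 diam 47.0 areadiam 44.6 nominal 47
medium px 347 253 xy 426 -120 diam 56.6 areadiam 53.9 nominal 56
[[ 633.4 -199.2]
 [ 619.5 -100.3]
 [ 605.4   -1.5]
 [ 591.4   97.4]] [[-13.9  98.9]
 [-14.1  98.7]
 [-14.1  99. ]]
scene pad [ 633.9 -201.3]
scene pad [ 618.9 -106. ]
scene pad [ 618.9 -106. ]
scene pad [ 618.9 -106. ]
tiny px 304 126 xy 396 275 diam 67.6 areadiam 45.7 nominal 38
large px 277 166 xy 432 110 diam 113.6 areadiam 80.1 nominal 65
small px 248 211 xy 441 -6 diam 72.6 areadiam 53.9 nominal 47
medium px 204 251 xy 436 -133 diam 83.5 areadiam 63.4 nominal 56
seedling [ 431. -281.] stick [415. -67.] [419.  67.]
```

{"fn": "jog_arm", "kwargs": {
  "rot": [
    [0,0,0.1495],
    [0,0,0.1495],
    [0,0,0.1495],
    [0,0,0.1495],
    [0,0,0.1495],
    [0,0,0.1495],
    [0,0,0.1495],
    [0,0,0.1495]
  ],
  "travel": [
    [0.024,0.037,0],
    [0.024,0.037,0],
    [0.024,0.037,0],
    [0.024,0.037,0],
    [0.024,0.037,0],
    [0.024,0.037,0],
    [0.024,0.037,0],
    [0.024,0.037,0]
  ],
  "claw": [0.085,0.085,0.085,0.085,0.085,0.085,0.085,0.085],
  "grip_force": 40
}}

```text
clock: 1.0
tool_pos: [0.3804, -0.1926, 0.2314]
tool_rot: [[0.003, 1.0, 0.0], [1.0, -0.003, -0.0], [-0.0, 0.0, -1.0]]
ft_force: [0.1, -0.6, 0.4]
finger_gap: 0.0848
grasp_force: 0.0
```

{"fn": "jog_arm", "kwargs": {
  "rot": [
    [0,0,0.146],
    [0,0,0],
    [0,0,0],
    [0,0,0],
    [0,0,0],
    [0,0,0],
    [0,0,0],
    [0,0,0]
  ],
  "travel": [
    [0.023,0.037,0],
    [0.023,0.036,0],
    [0,0,-0.03],
    [0,0,-0.04],
    [0,0,-0.04],
    [0,0,-0.03],
    [0,0,0],
    [0,0,0]
  ],
  "claw": [0.085,0.085,0.085,0.085,0.085,0.085,0.085,0.085]
}}

```text
clock: 1.8
tool_pos: [0.4261, -0.1215, 0.0921]
tool_rot: [[-0.137, 0.991, 0.0], [0.991, 0.137, -0.0], [-0.0, 0.0, -1.0]]
ft_force: [1.0, 0.1, 1.0]
finger_gap: 0.0847
grasp_force: 0.0
```

```bash
python3 - <<'E'
from h import *
cap('scene','s2');print(env.get_obs()['tool_pos'])
E
```

```text
[ 0.42654288 -0.12173326  0.09273434]
```

View pics/s2.png

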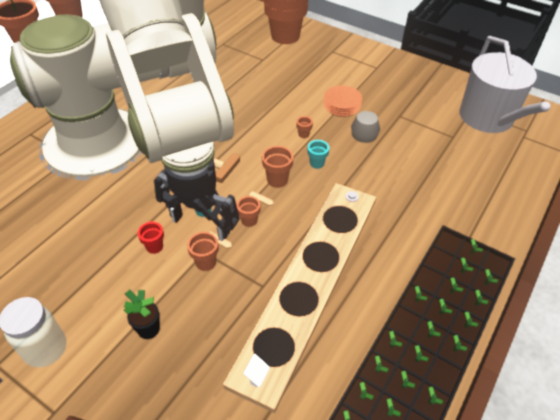

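The gripper is above the medium pot, with its fingers at about (177,212) and (225,228) and the pot rim at about (203,240). I'll descend and grip.

{"fn": "jog_arm", "kwargs": {
  "rot": [
    [0,0,0],
    [0,0,0],
    [0,0,0],
    [0,0,0],
    [0,0,0],
    [0,0,0],
    [0,0,0],
    [0,0,0]
  ],
  "travel": [
    [0,0.001,-0.032],
    [0,0,-0.031],
    [0,0,0],
    [0,0,0],
    [0,0,0],
    [0,0,0],
    [0,0,0],
    [0,0,0]
  ],
  "claw": [0.085,0.085,0.085,0.045,0.045,0.045,0.045,0.045]
}}

```text
clock: 2.65
tool_pos: [0.4269, -0.121, 0.0306]
tool_rot: [[-0.137, 0.991, 0.003], [0.991, 0.137, -0.002], [-0.003, 0.003, -1.0]]
ft_force: [-2.6, -0.4, 9.9]
finger_gap: 0.0555
grasp_force: 40.1
```

{"fn": "jog_arm", "kwargs": {
  "rot": [
    [0,0,0],
    [0,0,0],
    [0,0,0],
    [0,0,0],
    [0,0,0],
    [0,0,0],
    [0,0,0],
    [0,0,0]
  ],
  "travel": [
    [0,0,0.02],
    [0,0,0.03],
    [0,0,0.03],
    [0.02,0.013,0],
    [0.03,0.02,0],
    [0.035,0.024,0],
    [0.035,0.024,0],
    [0.03,0.02,0]
  ],
  "claw": [0.045,0.045,0.045,0.045,0.045,0.045,0.045,0.045]
}}

```text
clock: 3.45
tool_pos: [0.5775, -0.0179, 0.11]
tool_rot: [[-0.137, 0.991, 0.002], [0.991, 0.137, -0.0], [-0.001, 0.002, -1.0]]
ft_force: [0.0, -0.2, -1.0]
finger_gap: 0.0552
grasp_force: 42.8
```

{"fn": "jog_arm", "kwargs": {
  "rot": [
    [0,0,0],
    [0,0,0],
    [0,0,0],
    [0,0,0],
    [0,0,0],
    [0,0,0],
    [0,0,0],
    [0,0,0]
  ],
  "travel": [
    [0.018,0.01,0],
    [0.0095,0.007,0],
    [0,0,0],
    [0,0,-0.02],
    [0,0,-0.02],
    [0,0,-0.01],
    [0,0,0],
    [0,0,0]
  ],
  "claw": [0.045,0.045,0.045,0.045,0.045,0.045,0.045,0.045]
}}

```text
clock: 4.25
tool_pos: [0.6036, -0.0026, 0.0594]
tool_rot: [[-0.136, 0.991, 0.001], [0.991, 0.136, -0.0], [-0.0, 0.001, -1.0]]
ft_force: [0.0, 0.5, -2.3]
finger_gap: 0.0558
grasp_force: 42.8
```

```bash
python3 - <<'E'
from h import *
c=cap('scene')
i=c['pixels'][150:400,150:450,::-1];cv2.imwrite('pics/s3.png',cv2.resize(i,None,fx=2.4,fy=2.4));o=env.get_obs();print(o['tool_pos'],o['ft_force'])
E
```

```text
[ 0.60375898 -0.0025599   0.05960379] [ 0.57010029 -0.58136332 -1.60720564]
```

View pics/s3.png

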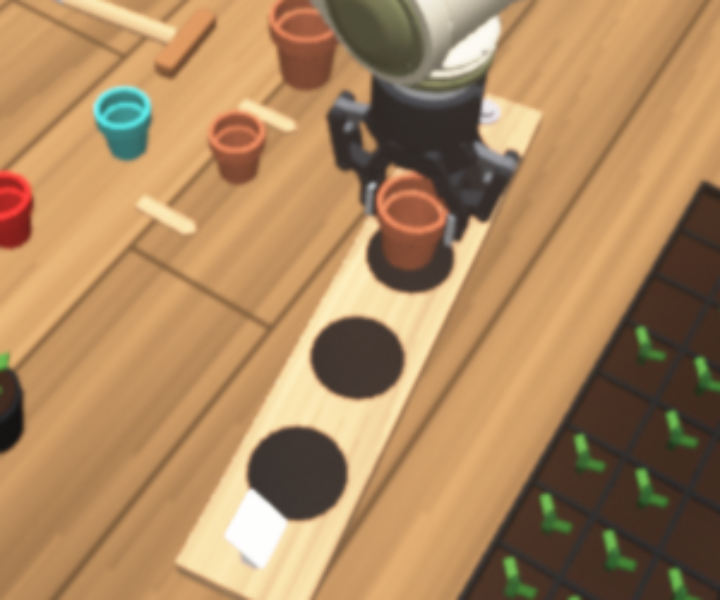

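The medium pot is held upright just above pad c (pot at crop pixel 410,225, pad at 410,255). I'll lower it, open the gripper and lift.

{"fn": "jog_arm", "kwargs": {
  "rot": [
    [0,0,0],
    [0,0,0],
    [0,0,0],
    [0,0,0],
    [0,0,0],
    [0,0,0],
    [0,0,0],
    [0,0,0]
  ],
  "travel": [
    [0.0015,0.001,-0.003],
    [0,0,-0.004],
    [0,0,0],
    [0,0,0],
    [0,0,0],
    [0,0,0],
    [0,0,0.03],
    [0,0,0.04]
  ],
  "claw": [0.045,0.045,0.045,0.065,0.085,0.085,0.085,0.085]
}}

```text
clock: 5.1
tool_pos: [0.6037, -0.0011, 0.1202]
tool_rot: [[-0.136, 0.991, -0.005], [0.991, 0.136, 0.001], [0.002, -0.004, -1.0]]
ft_force: [0.2, -0.1, 0.4]
finger_gap: 0.0851
grasp_force: 0.0
```

{"fn": "jog_arm", "kwargs": {
  "rot": [
    [0,0,0],
    [0,0,0],
    [0,0,0],
    [0,0,0],
    [0,0,0],
    [0,0,0],
    [0,0,0],
    [0,0,0]
  ],
  "travel": [
    [-0.02,0,0.02],
    [-0.04,0.002,0],
    [-0.04,0.002,0],
    [-0.04,0.002,0],
    [-0.029,0.002,0],
    [0,0,-0.02],
    [0,0,-0.03],
    [0,0,0]
  ],
  "claw": [0.085,0.085,0.085,0.085,0.085,0.085,0.085,0.085]
}}

```text
clock: 5.9
tool_pos: [0.434, 0.0071, 0.089]
tool_rot: [[-0.136, 0.991, -0.005], [0.991, 0.136, 0.001], [0.002, -0.005, -1.0]]
ft_force: [-0.2, -0.5, 1.0]
finger_gap: 0.0851
grasp_force: 0.0
```

{"fn": "jog_arm", "kwargs": {
  "rot": [
    [0,0,0],
    [0,0,0],
    [0,0,0],
    [0,0,0],
    [0,0,0],
    [0,0,0],
    [0,0,0],
    [0,0,0]
  ],
  "travel": [
    [0.001,0,-0.035],
    [0,0,-0.032],
    [0,0,0],
    [0,0,0],
    [0,0,0],
    [0,0,0],
    [0,0,0],
    [0,0,0]
  ],
  "claw": [0.085,0.085,0.085,0.036,0.036,0.036,0.036,0.036]
}}

```text
clock: 6.7
tool_pos: [0.4377, 0.0065, 0.026]
tool_rot: [[-0.137, 0.991, 0.003], [0.991, 0.137, -0.001], [-0.001, 0.002, -1.0]]
ft_force: [-2.0, 0.5, 9.4]
finger_gap: 0.045
grasp_force: 40.2
```

{"fn": "jog_arm", "kwargs": {
  "rot": [
    [0,0,0],
    [0,0,0],
    [0,0,0],
    [0,0,0],
    [0,0,0],
    [0,0,0],
    [0,0,0],
    [0,0,0]
  ],
  "travel": [
    [0,0,0.02],
    [0,0,0.03],
    [0,0,0.03],
    [0.02,-0.012,0],
    [0.03,-0.018,0],
    [0.035,-0.02,0],
    [0.035,-0.02,0],
    [0.03,-0.018,0]
  ],
  "claw": [0.036,0.036,0.036,0.036,0.036,0.036,0.036,0.036]
}}

```text
clock: 7.5
tool_pos: [0.5884, -0.0823, 0.1055]
tool_rot: [[-0.136, 0.991, 0.002], [0.991, 0.136, -0.001], [-0.001, 0.001, -1.0]]
ft_force: [0.4, 1.0, -1.0]
finger_gap: 0.0451
grasp_force: 42.0
```

{"fn": "jog_arm", "kwargs": {
  "rot": [
    [0,0,0],
    [0,0,0],
    [0,0,0],
    [0,0,0],
    [0,0,0],
    [0,0,0],
    [0,0,0],
    [0,0,0]
  ],
  "travel": [
    [0.018,-0.01,0],
    [0.011,-0.007,0],
    [0,0,0],
    [0,0,-0.02],
    [0,0,-0.02],
    [0,0,-0.01],
    [0,0,0],
    [0,0,0]
  ],
  "claw": [0.036,0.036,0.036,0.036,0.036,0.036,0.036,0.036]
}}

```text
clock: 8.3
tool_pos: [0.616, -0.0982, 0.0553]
tool_rot: [[-0.137, 0.991, 0.001], [0.991, 0.137, -0.0], [-0.001, 0.001, -1.0]]
ft_force: [0.7, -0.4, 0.1]
finger_gap: 0.0449
grasp_force: 41.9
```

{"fn": "jog_arm", "kwargs": {
  "rot": [
    [0,0,0],
    [0,0,0],
    [0,0,0],
    [0,0,0],
    [0,0,0],
    [0,0,0],
    [0,0,0],
    [0,0,0]
  ],
  "travel": [
    [0.003,-0.002,-0.002],
    [0,0,-0.004],
    [0,0,0],
    [0,0,0],
    [0,0,0],
    [0,0,0],
    [0,0,0.03],
    [0,0,0.04]
  ],
  "claw": [0.036,0.036,0.036,0.055,0.085,0.085,0.085,0.085]
}}

```text
clock: 9.1
tool_pos: [0.6177, -0.0999, 0.1173]
tool_rot: [[-0.137, 0.991, -0.004], [0.991, 0.137, 0.002], [0.002, -0.004, -1.0]]
ft_force: [0.7, -0.1, -0.3]
finger_gap: 0.0851
grasp_force: 0.0
```

```bash
python3 - <<'E'
from h import *
c=cap('scene')
i=c['pixels'][100:400,100:450,::-1];cv2.imwrite('pics/s4.png',cv2.resize(i,None,fx=2,fy=2))
E
```

```text
(no output)
```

View pics/s4.png

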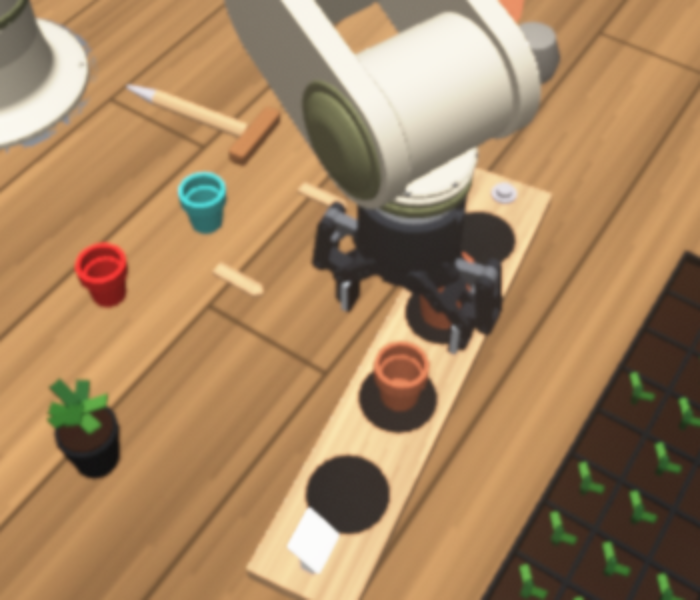

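The small pot stands upright on pad b (crop pixel 400,378). Next is the large pot.

{"fn": "jog_arm", "kwargs": {
  "rot": [
    [0,0,0],
    [0,0,0],
    [0,0,0],
    [0,0,0],
    [0,0,0],
    [0,0,0],
    [0,0,0],
    [0,0,0]
  ],
  "travel": [
    [-0.02,0.024,0.02],
    [-0.025,0.029,0],
    [-0.026,0.03,0],
    [-0.027,0.032,0],
    [-0.027,0.032,0],
    [-0.027,0.032,0],
    [-0.026,0.03,0],
    [-0.021,0.024,0]
  ],
  "claw": [0.085,0.085,0.085,0.085,0.085,0.085,0.085,0.085]
}}

```text
clock: 9.95
tool_pos: [0.4183, 0.134, 0.1383]
tool_rot: [[-0.137, 0.991, 0.0], [0.991, 0.137, 0.0], [0.0, 0.0, -1.0]]
ft_force: [1.8, 0.1, 0.6]
finger_gap: 0.085
grasp_force: 0.0
```

{"fn": "jog_arm", "kwargs": {
  "rot": [
    [0,0,0],
    [0,0,0],
    [0,0,0],
    [0,0,0],
    [0,0,0],
    [0,0,0],
    [0,0,0],
    [0,0,0]
  ],
  "travel": [
    [0,0,0],
    [0,0,-0.02],
    [0,0,-0.02],
    [0,0,0],
    [0,0,0],
    [0,0,0],
    [0,0,0],
    [0,0,0]
  ],
  "claw": [0.085,0.085,0.085,0.085,0.085,0.085,0.085,0.085]
}}

```text
clock: 10.75
tool_pos: [0.4201, 0.1327, 0.0988]
tool_rot: [[-0.137, 0.991, 0.001], [0.991, 0.137, 0.0], [-0.0, 0.001, -1.0]]
ft_force: [0.3, 0.4, 0.2]
finger_gap: 0.0849
grasp_force: 0.0
```

{"fn": "jog_arm", "kwargs": {
  "rot": [
    [0,0,0],
    [0,0,0],
    [0,0,0],
    [0,0,0],
    [0,0,0],
    [0,0,0],
    [0,0,0],
    [0,0,0]
  ],
  "travel": [
    [-0.001,0,-0.03],
    [0,0,-0.03],
    [0,0,0],
    [0,0,0],
    [0,0,0],
    [0,0,0],
    [0,0,0],
    [0,0,0]
  ],
  "claw": [0.085,0.085,0.085,0.055,0.055,0.055,0.055,0.055]
}}

```text
clock: 11.55
tool_pos: [0.4195, 0.1328, 0.04]
tool_rot: [[-0.137, 0.991, 0.002], [0.991, 0.137, 0.0], [-0.0, 0.002, -1.0]]
ft_force: [-3.7, -0.5, 8.1]
finger_gap: 0.0642
grasp_force: 43.6
```

{"fn": "jog_arm", "kwargs": {
  "rot": [
    [0,0,0],
    [0,0,0],
    [0,0,0],
    [0,0,0],
    [0,0,0],
    [0,0,0],
    [0,0,0],
    [0,0,0]
  ],
  "travel": [
    [0,0,0.02],
    [0,0,0.03],
    [0,0,0.03],
    [0.025,-0.005,0],
    [0.04,-0.008,0],
    [0.045,-0.01,0],
    [0.04,-0.008,0],
    [0.022,-0.0045,0]
  ],
  "claw": [0.055,0.055,0.055,0.055,0.055,0.055,0.055,0.055]
}}

```text
clock: 12.35
tool_pos: [0.5934, 0.0963, 0.1193]
tool_rot: [[-0.136, 0.991, 0.003], [0.991, 0.136, -0.0], [-0.001, 0.003, -1.0]]
ft_force: [0.2, -0.2, -2.2]
finger_gap: 0.064
grasp_force: 45.1
```

{"fn": "jog_arm", "kwargs": {
  "rot": [
    [0,0,0],
    [0,0,0],
    [0,0,0],
    [0,0,0],
    [0,0,0],
    [0,0,0],
    [0,0,0],
    [0,0,0]
  ],
  "travel": [
    [0,0,0],
    [0,0,-0.02],
    [0,0,-0.02],
    [0,0,-0.01],
    [0,0,0],
    [0,0,0],
    [0,0,0],
    [0,0,0]
  ],
  "claw": [0.055,0.055,0.055,0.055,0.055,0.055,0.055,0.055]
}}

```text
clock: 13.15
tool_pos: [0.5911, 0.0973, 0.0692]
tool_rot: [[-0.137, 0.991, 0.001], [0.991, 0.137, -0.0], [-0.0, 0.001, -1.0]]
ft_force: [0.0, 0.2, -2.2]
finger_gap: 0.064
grasp_force: 45.1
```

Target TCP z is about 0.063.

{"fn": "jog_arm", "kwargs": {
  "rot": [
    [0,0,0],
    [0,0,0],
    [0,0,0],
    [0,0,0],
    [0,0,0],
    [0,0,0],
    [0,0,0],
    [0,0,0]
  ],
  "travel": [
    [0,0,-0.002],
    [0,0,-0.004],
    [0,0,0],
    [0,0,0],
    [0,0,0],
    [0,0,0],
    [0,0,0.03],
    [0,0,0.04]
  ],
  "claw": [0.055,0.055,0.055,0.07,0.085,0.085,0.085,0.085]
}}

```text
clock: 13.95
tool_pos: [0.5897, 0.0972, 0.1313]
tool_rot: [[-0.136, 0.991, -0.005], [0.991, 0.136, 0.0], [0.001, -0.004, -1.0]]
ft_force: [0.7, -0.1, 0.9]
finger_gap: 0.0849
grasp_force: 0.0
```

{"fn": "jog_arm", "kwargs": {
  "rot": [
    [0,0,0],
    [0,0,0],
    [0,0,0],
    [0,0,0],
    [0,0,0],
    [0,0,0],
    [0,0,0],
    [0,0,0]
  ],
  "travel": [
    [-0.025,0.024,0.01],
    [-0.03,0.029,0],
    [-0.033,0.031,0],
    [-0.033,0.031,0],
    [-0.033,0.031,0],
    [-0.03,0.029,0],
    [-0.017,0.015,0],
    [0,0,0]
  ],
  "claw": [0.085,0.085,0.085,0.085,0.085,0.085,0.085,0.085]
}}

```text
clock: 14.75
tool_pos: [0.3879, 0.2887, 0.1424]
tool_rot: [[-0.14, 0.99, -0.0], [0.99, 0.14, 0.0], [0.0, -0.0, -1.0]]
ft_force: [-0.0, 0.3, -0.3]
finger_gap: 0.0848
grasp_force: 0.0
```

```bash
python3 - <<'E'
from h import *
c=cap('scene','s5')
E
```

```text
(no output)
```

View pics/s5.png

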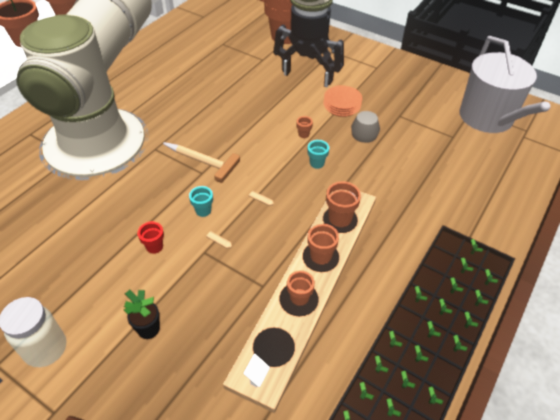

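Three pots are standing on their pads: large (342,200), medium (322,242) and small (300,290). The tiny pot at (304,127) is next.

{"fn": "jog_arm", "kwargs": {
  "rot": [
    [0,0,0],
    [0,0,0],
    [0,0,0],
    [0,0,0],
    [0,0,0],
    [0,0,0],
    [0,0,0],
    [0,0,0]
  ],
  "travel": [
    [0.002,-0.001,-0.03],
    [0,0,-0.04],
    [0,0,-0.03],
    [0,0,-0.018],
    [0,0,-0.01],
    [0,0,0],
    [0,0,0],
    [0,0,0]
  ],
  "claw": [0.08,0.075,0.07,0.07,0.07,0.07,0.07,0.06]
}}

```text
clock: 15.6
tool_pos: [0.3926, 0.2864, 0.0153]
tool_rot: [[-0.136, 0.991, 0.002], [0.991, 0.136, 0.001], [0.0, 0.002, -1.0]]
ft_force: [0.5, 0.5, 0.4]
finger_gap: 0.0598
grasp_force: 0.0
```

{"fn": "jog_arm", "kwargs": {
  "rot": [
    [0,0,0],
    [0,0,0],
    [0,0,0],
    [0,0,0],
    [0,0,0],
    [0,0,0],
    [0,0,0],
    [0,0,0]
  ],
  "travel": [
    [0,0,0],
    [0,0,0],
    [0,0,0],
    [0,0,0],
    [0,0,0],
    [0,0,0],
    [0,0,0],
    [0,0,0]
  ],
  "claw": [0.055,0.05,0.045,0.03,0.03,0.03,0.03,0.03]
}}

```text
clock: 16.4
tool_pos: [0.3919, 0.2863, 0.0148]
tool_rot: [[-0.137, 0.991, 0.0], [0.991, 0.137, 0.0], [0.0, 0.0, -1.0]]
ft_force: [-2.3, -0.7, 5.8]
finger_gap: 0.0375
grasp_force: 39.4
```

{"fn": "jog_arm", "kwargs": {
  "rot": [
    [0,0,0],
    [0,0,0],
    [0,0,0],
    [0,0,0],
    [0,0,0],
    [0,0,0],
    [0,0,0],
    [0,0,0]
  ],
  "travel": [
    [0,0,0.02],
    [0,0,0.04],
    [0,0,0.04],
    [0.01,-0.02,0.03],
    [0.02,-0.04,0],
    [0.02,-0.04,0],
    [0.02,-0.04,0],
    [0.02,-0.04,0]
  ],
  "claw": [0.03,0.03,0.03,0.03,0.03,0.03,0.03,0.03]
}}

```text
clock: 17.2
tool_pos: [0.4822, 0.1046, 0.1444]
tool_rot: [[-0.137, 0.991, 0.0], [0.991, 0.137, 0.0], [-0.0, 0.0, -1.0]]
ft_force: [0.3, 0.5, -1.1]
finger_gap: 0.0371
grasp_force: 40.2
```

{"fn": "jog_arm", "kwargs": {
  "rot": [
    [0,0,0],
    [0,0,0],
    [0,0,0],
    [0,0,0],
    [0,0,0],
    [0,0,0],
    [0,0,0],
    [0,0,0]
  ],
  "travel": [
    [0.02,-0.04,0],
    [0.02,-0.04,0],
    [0.02,-0.04,0],
    [0.02,-0.04,0],
    [0.02,-0.04,0],
    [0.02,-0.04,0],
    [0.015,-0.03,0],
    [0.01,-0.02,0]
  ],
  "claw": [0.03,0.03,0.03,0.03,0.03,0.03,0.03,0.03]
}}

```text
clock: 18.0
tool_pos: [0.6272, -0.1861, 0.1438]
tool_rot: [[-0.135, 0.991, -0.0], [0.991, 0.135, -0.0], [0.0, -0.0, -1.0]]
ft_force: [0.1, -0.4, 0.1]
finger_gap: 0.0374
grasp_force: 40.2
```

{"fn": "jog_arm", "kwargs": {
  "rot": [
    [0,0,0],
    [0,0,0],
    [0,0,0],
    [0,0,0],
    [0,0,0],
    [0,0,0],
    [0,0,0],
    [0,0,0]
  ],
  "travel": [
    [0.006,-0.011,0],
    [0,0,-0.02],
    [0,0,-0.03],
    [0,0,-0.03],
    [0,0,-0.02],
    [0,0,0],
    [0,0,0],
    [0,0,0]
  ],
  "claw": [0.03,0.03,0.03,0.03,0.03,0.03,0.03,0.03]
}}

```text
clock: 18.8
tool_pos: [0.6335, -0.1951, 0.046]
tool_rot: [[-0.137, 0.991, 0.002], [0.991, 0.137, -0.001], [-0.001, 0.002, -1.0]]
ft_force: [-0.1, 0.6, 0.2]
finger_gap: 0.0372
grasp_force: 40.2
```

{"fn": "jog_arm", "kwargs": {
  "rot": [
    [0,0,0],
    [0,0,0],
    [0,0,0],
    [0,0,0],
    [0,0,0],
    [0,0,0],
    [0,0,0],
    [0,0,0]
  ],
  "travel": [
    [0,-0.004,-0.002],
    [0,0,-0.004],
    [0,0,-0.001],
    [0,0,0],
    [0,0,0],
    [0,0,0],
    [0,0,0.03],
    [0,0,0.04]
  ],
  "claw": [0.03,0.03,0.03,0.03,0.05,0.075,0.08,0.085]
}}

```text
clock: 19.6
tool_pos: [0.6317, -0.1982, 0.106]
tool_rot: [[-0.137, 0.991, -0.004], [0.991, 0.137, 0.002], [0.003, -0.004, -1.0]]
ft_force: [-0.1, -0.5, 0.1]
finger_gap: 0.0849
grasp_force: 0.0
```

{"fn": "jog_arm", "kwargs": {
  "rot": [
    [0,0,0],
    [0,0,0],
    [0,0,0],
    [0,0,0],
    [0,0,0],
    [0,0,0],
    [0,0,0],
    [0,0,0]
  ],
  "travel": [
    [0,0,0.04],
    [0,0,0.04],
    [-0.04,0,0.02],
    [-0.045,0,0],
    [-0.045,0,0],
    [-0.045,0,0],
    [-0.045,0,0],
    [-0.04,0,0]
  ],
  "claw": [0.085,0.085,0.085,0.085,0.085,0.085,0.085,0.085]
}}

```text
clock: 20.4
tool_pos: [0.3709, -0.1982, 0.2072]
tool_rot: [[-0.137, 0.991, -0.0], [0.991, 0.137, -0.0], [-0.0, -0.0, -1.0]]
ft_force: [-1.2, -1.3, 0.7]
finger_gap: 0.085
grasp_force: 0.0
```

```bash
python3 - <<'E'
from h import *
c=cap('top','t6');s=cap('scene','s6')
pots(c,dict(tiny=(378,155),small=(334,163),medium=(289,170),large=(245,178)),.023)
a=np.hstack([c['pixels'][90:330,140:460],s['pixels'][160:400,150:450]])[:,:,::-1]
cv2.imwrite('pics/f6.png',cv2.resize(a,None,fx=1.28,fy=1.28))
E
```

```text
tiny px 379 155 xy 633 -193 diam 42.0 areadiam 38.3 nominal 38
small px 335 161 xy 620 -98 diam 49.5 areadiam 46.6 nominal 47
medium px 289 168 xy 605 -1 diam 56.7 areadiam 54.7 nominal 56
large px 241 175 xy 590 98 diam 66.2 areadiam 63.7 nominal 65
```

View pics/f6.png

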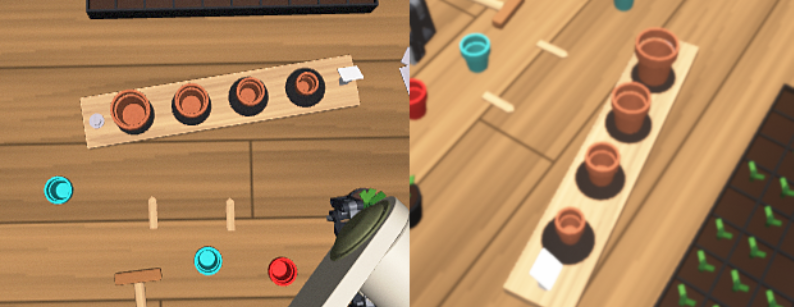

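All four pots stand upright in the right order. The tiny pot looks about 4 mm off in y, so I'll measure it properly from its far edges.

```bash
python3 - <<'E'
from h import *
c=cap('top');hsv=cv2.cvtColor(c['pixels'],cv2.COLOR_RGB2HSV)
m=((hsv[...,0]<11)|(hsv[...,0]>174))&(hsv[...,1]>105)
P=dict(tiny=(633.4,-199.2),small=(619.5,-100.3),medium=(605.4,-1.5),large=(591.4,97.4))
for n,g in dict(tiny=(378,155),small=(334,163),medium=(289,170),large=(245,178)).items():
    h,_,D=Hs[n];k=blob(m,*g)[:,0].astype(float)
    p=np.array([ray(c,*q,.023+h/1000) for q in k])*1000
    # true rim's far edge (away from camera foot) is the top edge; extent + half pixel (~1mm)
    print(n,'x from far edge',round(p[:,0].max()+1-D/2,1),'y lo/hi',round(p[:,1].min()-1+D/2,1),round(p[:,1].max()+1-D/2,1),'pad',P[n])
E
```

```text
tiny x from far edge 633.8 y lo/hi -194.0 -191.5 pad (633.4, -199.2)
small x from far edge 620.7 y lo/hi -98.7 -97.1 pad (619.5, -100.3)
medium x from far edge 605.5 y lo/hi -1.0 -0.6 pad (605.4, -1.5)
large x from far edge 590.4 y lo/hi 96.9 97.7 pad (591.4, 97.4)
```

{"fn": "jog_arm", "kwargs": {
  "rot": [
    [0,0,0],
    [0,0,0],
    [0,0,0],
    [0,0,0],
    [0,0,0],
    [0,0,0],
    [0,0,0],
    [0,0,0]
  ],
  "travel": [
    [0.03,0.003,0],
    [0.045,0,0],
    [0.045,0,0],
    [0.045,0,0],
    [0.045,0,0],
    [0.035,0,0],
    [0.018,0,0],
    [0,0,-0.02]
  ],
  "claw": [0.085,0.085,0.085,0.085,0.085,0.085,0.085,0.085]
}}

```text
clock: 21.35
tool_pos: [0.6393, -0.1952, 0.1879]
tool_rot: [[-0.139, 0.99, 0.004], [0.99, 0.139, -0.002], [-0.002, 0.004, -1.0]]
ft_force: [0.1, -0.5, 0.1]
finger_gap: 0.0853
grasp_force: 0.0
```

{"fn": "jog_arm", "kwargs": {
  "rot": [
    [0,0,0],
    [0,0,0],
    [0,0,0],
    [0,0,0],
    [0,0,0],
    [0,0,0],
    [0,0,0],
    [0,0,0]
  ],
  "travel": [
    [0,0,-0.03],
    [0,0,-0.03],
    [0,0,-0.02],
    [0,0,0],
    [0,0,0],
    [0,0,0],
    [0,0,0],
    [0,0,0]
  ],
  "claw": [0.085,0.085,0.085,0.085,0.085,0.085,0.085,0.085]
}}

```text
clock: 22.15
tool_pos: [0.6361, -0.1959, 0.1082]
tool_rot: [[-0.137, 0.991, 0.001], [0.991, 0.137, -0.001], [-0.001, 0.001, -1.0]]
ft_force: [0.5, 0.2, 0.7]
finger_gap: 0.085
grasp_force: 0.0
```

{"fn": "jog_arm", "kwargs": {
  "rot": [
    [0,0,0],
    [0,0,0],
    [0,0,0],
    [0,0,0],
    [0,0,0],
    [0,0,0],
    [0,0,0],
    [0,0,0]
  ],
  "travel": [
    [-0.002,0.001,-0.03],
    [0,0,-0.03],
    [0,0,-0.008],
    [0,0,0],
    [0,0,0],
    [0,0,0],
    [0,0,0],
    [0,0,0]
  ],
  "claw": [0.085,0.08,0.075,0.07,0.065,0.06,0.055,0.05]
}}

```text
clock: 22.95
tool_pos: [0.6341, -0.1949, 0.04]
tool_rot: [[-0.137, 0.991, 0.001], [0.991, 0.137, -0.001], [-0.001, 0.001, -1.0]]
ft_force: [-0.6, -0.1, 1.0]
finger_gap: 0.0501
grasp_force: 0.0
```

{"fn": "jog_arm", "kwargs": {
  "rot": [
    [0,0,0],
    [0,0,0],
    [0,0,0],
    [0,0,0],
    [0,0,0],
    [0,0,0],
    [0,0,0],
    [0,0,0]
  ],
  "travel": [
    [0,0,0],
    [0,0,0],
    [0,0,0],
    [0,0,0],
    [0,0,0],
    [0,0,0.005],
    [0,0,0.005],
    [0,0,0]
  ],
  "claw": [0.045,0.03,0.03,0.03,0.03,0.03,0.03,0.03]
}}

```text
clock: 23.75
tool_pos: [0.6341, -0.1949, 0.05]
tool_rot: [[-0.137, 0.991, 0.001], [0.991, 0.137, -0.001], [-0.001, 0.001, -1.0]]
ft_force: [0.3, 0.0, -0.3]
finger_gap: 0.0372
grasp_force: 40.0
```

{"fn": "jog_arm", "kwargs": {
  "rot": [
    [0,0,0],
    [0,0,0],
    [0,0,0],
    [0,0,0],
    [0,0,0],
    [0,0,0],
    [0,0,0],
    [0,0,0]
  ],
  "travel": [
    [-0.0005,-0.005,0],
    [0,0,0],
    [0,0,-0.004],
    [0,0,-0.004],
    [0,0,-0.002],
    [0,0,0],
    [0,0,0],
    [0,0,0]
  ],
  "claw": [0.03,0.03,0.03,0.03,0.03,0.03,0.03,0.05]
}}

```text
clock: 24.55
tool_pos: [0.6333, -0.1997, 0.0392]
tool_rot: [[-0.137, 0.991, 0.0], [0.991, 0.137, -0.0], [-0.0, 0.0, -1.0]]
ft_force: [0.5, -0.1, -0.6]
finger_gap: 0.0495
grasp_force: 0.0
```

{"fn": "jog_arm", "kwargs": {
  "rot": [
    [0,0,0],
    [0,0,0],
    [0,0,0],
    [0,0,0],
    [0,0,0],
    [0,0,0],
    [0,0,0],
    [0,0,0]
  ],
  "travel": [
    [0,0,0],
    [0,0,0],
    [0,0,0.02],
    [0,0,0.03],
    [0,0,0.04],
    [0,0,0.04],
    [0,0,0.04],
    [-0.03,0,0]
  ],
  "claw": [0.065,0.08,0.085,0.085,0.085,0.085,0.085,0.085]
}}

```text
clock: 25.35
tool_pos: [0.6067, -0.2009, 0.2155]
tool_rot: [[-0.138, 0.99, 0.012], [0.99, 0.138, -0.006], [-0.008, 0.011, -1.0]]
ft_force: [0.1, -0.9, -0.2]
finger_gap: 0.0852
grasp_force: 0.0
```

{"fn": "jog_arm", "kwargs": {
  "rot": [
    [0,0,0],
    [0,0,0],
    [0,0,0],
    [0,0,0],
    [0,0,0],
    [0,0,0],
    [0,0,0],
    [0,0,0]
  ],
  "travel": [
    [-0.045,0,0],
    [-0.045,0,0],
    [-0.045,0,0],
    [-0.045,0,0],
    [-0.03,0,0],
    [0,0,0],
    [0,0,0],
    [0,0,0]
  ],
  "claw": [0.085,0.085,0.085,0.085,0.085,0.085,0.085,0.085]
}}

```text
clock: 26.15
tool_pos: [0.394, -0.1999, 0.2093]
tool_rot: [[-0.137, 0.991, 0.0], [0.991, 0.137, -0.0], [-0.0, 0.0, -1.0]]
ft_force: [0.2, -0.7, -0.8]
finger_gap: 0.0849
grasp_force: 0.0
```

```bash
python3 - <<'E'
from h import *
c=cap('top','t7');s=cap('scene','s7')
pots(c,dict(tiny=(378,155)),.023)
a=np.hstack([c['pixels'][90:330,140:460],s['pixels'][160:400,80:380]])[:,:,::-1]
cv2.imwrite('pics/f7.png',cv2.resize(a,None,fx=1.28,fy=1.28))
E
```

```text
tiny px 382 155 xy 632 -199 diam 43.2 areadiam 38.1 nominal 38
```

View pics/f7.png

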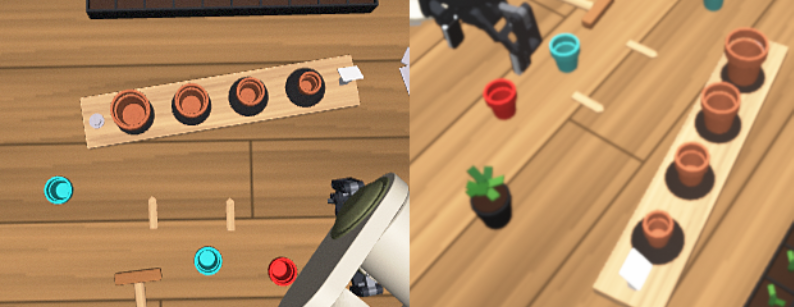

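All four pots stand centred and in order, the seedling is where it was, and the arm is clear.

```bash
python3 -c "
from workcell import env
print(env.close_job())"
```

```text
the job is handed in; nothing more can be done
None
```

The job is handed in: the four pots stand upright on pads a to d, smallest at the white label and largest at the far end, each measured within about 2 mm of its pad's centre, and the seedling was left where it was.

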